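# Ready to set the last dot on a turned lid

## Robot

A 6-joint arm with a two-finger parallel gripper is mounted at the origin on a cart in front of the work surface, level with it; the furniture and walls round the work are solid. World frame = base frame: x ahead of the robot, y to its left, z up, the work surface at z = 0. Lengths are in m, angles in rad, forces in N, time in s.
With the tool pointing down it reaches from about 0.375 to 0.9 m from the base axis. Payload 3.1 kg.
Tool frame: the origin (TCP) lies on the centre line of the jaws, within the pads' length; the fingertips stand 22 mm ahead of it and the grasp point (between the pads) lies 3 mm ahead of it; z points along the fingers, y is the line along which they close (so a half turn about z gives the same grasp; the last joint's range is limited). The gripper opens to 85 mm and grips with 20 to 120 N. Pads are 22 mm wide; open, the fingers measure 114 mm over their backs; the gripper's body (76 mm by 85 mm) begins 54 mm behind the grasp point. The pads swing forward as they close: fully open they stand 13 mm farther back than shut.
Start: joints at [-1.456, 0.527, 1.433, -0, 1.181, -0.178], TCP at [0.18, -0.598, 0.253] pointing down, gripper open.
Joint ranges: [-3.08, 3.08], [-0.75, 2.2], [0.22, 2.44], [-1.43, 4.57], [0, 2.65], [-2.85, 2.85]. Speed limits (rad/s): [2.79, 2.79, 3.14, 3.14, 3.14, 3.14].

## Interface

Orientations are given as a unit quaternion [x, y, z, w].
In Python, from station import sense, eyes, job gives the robot as it stands.
- The arm moves only by the tool inch_along, called after "Emit:" as name(argument=value, ...), one argument or row to a line, values as JSON. Schema: {"type":"object","properties":{"plan":{"type":"array","items":{"type":"object","properties":{"xyz":{"type":"array","items":{"type":"number"},"minItems":3,"maxItems":3},"turn":{"type":"number"},"finger_gap":{"type":"number"}},"additionalProperties":false,"required":["finger_gap"]},"minItems":1,"maxItems":20},"clamp_n":{"type":"number"},"only":{"type":"string"},"quiet":{"type":"boolean"},"lines":{"type":"string"}},"required":["plan"],"additionalProperties":false}. plan is a list of rows, 1 to 20 of them, each an object with the fields xyz (a list: dx, dy, dz in normalised numbers (1 is 0.75 m)), turn (a turn about the tool's z in shares of pi rad (1.0 is pi rad)), finger_gap (the opening from 0.0 (shut) to 1.0 (fully open)); a field left out counts as zero (the opening has to be given); each row is the pose to reach, as a shift and turn from the pose commanded when the call began, along the tool's axes at that moment; what a row does not reach only later rows make up. A row lasts 1/10 s, in which the tool goes at most 0.05 m and 0.15 rad, less where a joint would pass 70% of its speed; a pose out of reach is approached as far as the arm can. The fingers move at their own pace and stop on an object; clamp_n is the grip in N (left out, the last holds). Time passes only in rows, so rows that do not move let the fingers close. The tool returns the time, the measured TCP pose, the force, the opening and the grip force at its end. only (a regular expression) keeps the lines of the reply that match it, lines (a string "A,B") keeps lines A to B, and quiet returns only ok. No shift or turn number may pass 1 either way. Input that does not fit is refused with a message, and nothing moves.
- sense(): the state, without advancing time (a new reading comes with each control period).
- eyes.snapshot(name): name is "side" or "top" or "wrist"; returns a dict with "pixels" (420x560x3 uint8, red, green, blue), "range_z" (420x560 float32, m along the optical axis (not along the pixel's ray), 0 where there is no reading), "fov_y" (degrees; the focal length in pixels is half the picture's height over the tangent of half this angle, whatever the lens; pixels are square), "cx", "cy" (the principal point, pixels), "k1" (the pictures are not rectified: a ray, as slopes to the right and down, at radius r is drawn at 1 + k1 r^2 times it, then the intrinsics apply), "R" (3x3) and "t" (3): a world point X has camera coordinates R X + t; the wrist camera has in their place "hand_eye" (4x4, takes a point from camera to tool coordinates, whose origin is the TCP and whose axes are the flange's). Camera axes: x right, y down, z forward; pixel columns grow to the right and rows downward; lengths in m; the calibration is good to about 2 mm. A picture is of the moment at which its call begins: read the wrist's pose just before it.
- job.sign_off(): hands the job in; it is judged then, once.
The state is a dict: "t": time; "q": joint angles; "qd": joint speeds; "tau": joint torques, N m; "tcp_pos": TCP position; "tool_rot": TCP orientation; "force": force on the tool from outside, world axes, zero at the start; "ft_torque": the same for the moment, N m; "finger_gap": opening from 0.0 (shut) to 1.0 (fully open); "gripper_force": force on a finger pad.
Only numpy, scipy, OpenCV 4.12 (cv2) and the standard library are available. Lean on these libraries where they do the work, as an engineer would, in place of code of your own. Each camera call takes 0.05 s, during which the arm holds its last target. There are 200 camera calls.

## Task

One dot is still missing from the ring of dots on the turned lid: bring the gap nearest to hand by turning the lid on its banding wheel until the gap points straight at the front edge of the table, on the robot's side, and let go of the lid. Then take the tall dotting tool out of the drilled block, dip its ball well into the open colour pot and carry it over the candle holders to the lid. Finish still holding the tool there, upright and motionless, its ball hovering about a centimetre above the middle of the gap, without the tool ever touching the lid and with the pot and the candle holders left standing where they are.

Things in the scene. Friction and masses are not known exactly. Their poses are not given: they have to be found in the camera images.
- wheel_base: Fixed dark foot of the banding wheel, 128 mm across, origin on the wheel's axis at the table top, x away from the robot. It carries a grey turning plate (152 mm across) with a dark wooden lid fixed on it, 176 mm across, flat upper face 66 mm above the table, with a ring of white dots (9 mm across, 3.5 mm proud, every 30 degrees, 65 mm from the axis); one of the twelve is missing.
- wheel (a joint): Rotation of plate and lid about the vertical axis, rad, positive anticlockwise seen from above; turns with light friction (0.05 N m) and stays where it is left. At 0 the gap points straight at the front edge of the table (world -x from the axis). It starts between 0.55 and 1.4.
- lid_knob (a point): Point on the wheel's axis in the round wooden knob in the middle of the lid, 26 mm above the lid's face, the height to grip it. The knob's head is 29 mm in diameter from 17 to 33 mm above the lid's face (total height 34 mm). The point turns with the lid.
- gap (a point): Middle of the gap in the ring of dots, on the lid's upper face (65 mm from the axis, marked by a small awl prick); z up. It turns with the lid.
- rack: Fixed wooden tool block, 64 x 154 mm, 68 mm high, origin under its centre at the table top; its y axis is the long side, along its three holes. The tall dotting tool stands in the middle hole (11 mm wide); two short fixed tools in the holes 48 mm either side rise at most 30 mm above the block.
- dotting_tool: The tall dotting tool, 153 mm, 35 g: steel ball 8 mm in diameter on a 4.4 mm shaft, brass collar 13.6 mm in diameter from 58 mm above the ball's underside, round pale wooden handle 14 mm in diameter from 68 to 152 mm. Origin at the underside of the ball, z along the tool to the handle. It starts ball down, collar on the block's top, ball 58 mm deep in the hole: draw it about 65 mm straight up.
- tool_tip (a point): Underside of the dotting tool's ball.
- tool_grip (a point): A good place to grip the handle, on its axis, 105 mm above the underside of the ball.
- open_pot: The open white colour pot with a brown paper band, loose, 90 g, 38 mm wide, 38 mm high, its cap off; origin at the centre of its underside, z up. Mouth 29 mm wide inside, rim 38 mm and inner floor 6 mm above its origin. The tool is dipped when the underside of its ball is between the floor and about half the depth of the pot.
- arch: Dark half-ring candle holder standing loose between the tool block and the wheel, 160 mm long (its y axis), 52 mm thick, 81 mm high; origin under its centre. To be left alone.
- candle_ball: Dark round candle holder standing loose beyond the arch, 70 mm across, 64 mm high; origin under its centre. To be left alone.
Not all that is in view belongs to the job. What is shaped like the open_pot but turquoise is not meant.

How it is judged:
On the way, in this order (a step that is already met when the one before it is completed fails the run):
1. the gap points at the front edge of the table and the lid is let go (value of joint wheel between -0.25 and 0.25 rad and contact force between the fingers and wheel_base below 0.3 N), for 0.2 s.
2. the ball of the dotting tool is dipped into the open pot (z of tool_tip in the frame of open_pot between 0 and 0.026 m and horizontal distance between tool_tip and open_pot below 0.016 m and contact force between the fingers and dotting_tool above 0.5 N), for 0.1 s.
At the end, for the whole second after the job is handed in: Tool held, still, upright within 0.2 rad, touching nothing else; ball 3 to 20 mm above the lid, within 7 mm of the gap's middle from above; gap towards the front within 0.3 rad; pot upright and within 30 mm, arch and round candle holder upright and within 20 mm of where they were (horizontal distance between tool_tip and gap below 0.007 m and z of tool_tip in the frame of gap between 0.003 and 0.02 m and angle between each of dotting_tool, open_pot, arch, candle_ball's own z axis and vertical below 0.2 rad and linear speed of dotting_tool below 0.03 m/s and contact force between the fingers and dotting_tool above 0.5 N and contact force between dotting_tool and wheel_base below 0.05 N and value of joint wheel between -0.3 and 0.3 rad and height (world z) of open_pot below 0.01 m and distance of open_pot from where it was at the start of the episode below 0.03 m and distance of each of arch, candle_ball from where it was at the start of the episode below 0.02 m); the arm keeps its last pose, push and grip.
It fails at once if the dotting tool touches the lid or its wheel (contact force between dotting_tool and wheel_base above 0.3 N).
It fails at once if a candle holder in between is pushed out of its place (distance of any of arch, candle_ball from where it was at the start of the episode above 0.02 m).
It fails at once if the pot is tipped (angle between open_pot's own z axis and vertical above 0.5 rad).
It also fails if it takes over 58 s, if anything falls off the work surface, if the arm or the gripper's body presses on something with over 40 N, if the wrist force passes 120 N, or if a joint passes its speed limit or range.

## Working session

There is one attempt and no reset: what is moved stays moved. The work goes in short steps, Python scripts to look and compute and a tool call to move; the robot and the scene stay as the last step left them, time stands still between calls to the robot, and variables do not carry over. Pictures are saved under pics/ and viewed, at most 10 in all, crops included, and the job is handed in when it is done.

```bash
mkdir -p pics; ls; cat > h.py <<'E'
import numpy as np, cv2, json
from station import sense, eyes, job
from scipy.spatial.transform import Rotation as Ro
def snap(n):
    s=sense(); d=eyes.snapshot(n)
    f=210/np.tan(np.radians(d["fov_y"])/2); d["f"]=f
    d["K"]=np.array([[f,0,d["cx"]],[0,f,d["cy"]],[0,0,1]])
    if n=="wrist":
        T=np.eye(4);T[:3,:3]=Ro.from_quat(s["tool_rot"]).as_matrix();T[:3,3]=s["tcp_pos"]
        C=T@np.array(d["hand_eye"]); d["Rwc"]=C[:3,:3]; d["o"]=C[:3,3]
    else:
        d["Rwc"]=np.array(d["R"]).T; d["o"]=-d["Rwc"]@np.array(d["t"])
    return d
def rays(d,uv):
    p=cv2.undistortPoints(np.array(uv,float).reshape(-1,1,2),d["K"],np.array([d["k1"],0,0,0.])).reshape(-1,2)
    return np.c_[p,np.ones(len(p))]@d["Rwc"].T      # z-depth 1 rays
def plane(d,uv,z):
    r=rays(d,uv); return d["o"]+r*((z-d["o"][2])/r[:,2])[:,None]
def depth(d,uv):
    z=np.array([d["range_z"][int(round(v)),int(round(u))] for u,v in uv])
    return d["o"]+rays(d,uv)*z[:,None]
def cloud(d):
    v,u=np.mgrid[0:420,0:560]; r=rays(d,np.c_[u.ravel(),v.ravel()])
    P=d["o"]+r*d["range_z"].reshape(-1,1); P[d["range_z"].ravel()==0]=np.nan
    return P.reshape(420,560,3)
def save(d,n): cv2.imwrite("pics/"+n+".png",d["pixels"][:,:,::-1])
E
python3 - <<'E'
from h import *
np.set_printoptions(precision=3,suppress=True)
for n in("top","side","wrist"):
    d=snap(n); save(d,n); print(n,d["f"],d["cx"],d["cy"],d["k1"],d["o"]); print(d["Rwc"])
a=cv2.imread("pics/top.png");
s=sense();print(s)
E
```

```text
pics
top 405.1729318711761 278.49225839399776 215.3927521249593 -0.08873548170235243 [ 0.381 -0.085  0.95 ]
[[ 0.003 -0.977  0.211]
 [-1.    -0.004 -0.005]
 [ 0.006 -0.211 -0.977]]
side 485.11632483656257 289.6603684421458 212.50655816978085 -0.17154712139238404 [ 0.402 -0.798  0.49 ]
[[ 0.977 -0.099  0.187]
 [-0.212 -0.459  0.863]
 [ 0.001 -0.883 -0.47 ]]
wrist 318.2563693958066 286.1702349079106 208.15994168101133 -0.050348292610820536 [ 0.25  -0.577  0.374]
[[ 0.288 -0.916 -0.28 ]
 [-0.958 -0.276 -0.082]
 [-0.002  0.291 -0.957]]
{'t': 0.15, 'q': array([-1.457,  0.528,  1.434,  0.   ,  1.181, -0.179]), 'qd': array([ 0.002, -0.004, -0.002,  0.001,  0.   , -0.   ]), 'tau': array([  0.001, -44.274, -17.828,  -0.   ,   0.006,  -0.   ]), 'tcp_pos': array([ 0.18 , -0.598,  0.253]), 'tool_rot': array([ 0.989,  0.146,  0.   , -0.001]), 'force': array([0.583, 0.298, 0.585]), 'ft_torque': array([ 0.032, -0.009, -0.014]), 'gripper_force': 0.0, 'finger_gap': 1.0027075644263697}
```

View pics/top.png

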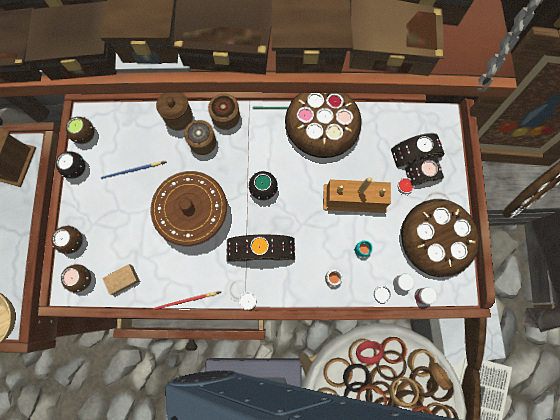

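View pics/side.png

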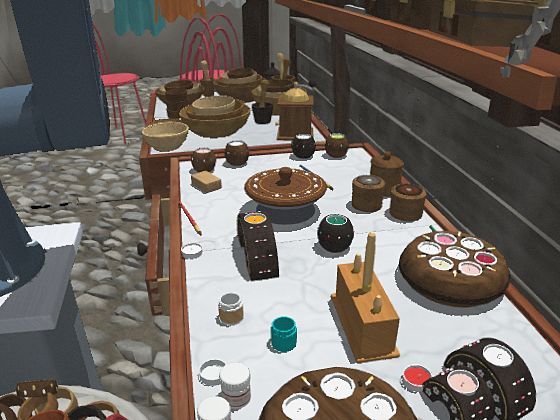

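The top view shows the lid at (189,208), arch at (261,248), round candle holder at (264,185) and tool block with the tall tool at (357,195). The candidates for the pot are:
- White pot with brown band at (334,279) (side view (231,307)). This is the one I want.
- Turquoise pot at (363,250), a decoy.
- Closed white pots and caps at (382,295), (404,283), (424,296) and (248,301).

For the tool, the tall handle in the middle hole is the target, and the short fixed ones on either side are not.

```bash
cat > m.py <<'E'
from h import *
np.set_printoptions(precision=4,suppress=True)
t=snap("top"); s=snap("side")
ct=cloud(t); cs=cloud(s)
def blobs(d,C,m,amin,amax,zlo=-1,zhi=1):
    m=(m&(C[...,2]>zlo)&(C[...,2]<zhi)).astype(np.uint8)
    n,l,st,ce=cv2.connectedComponentsWithStats(m)
    return [(ce[i],st[i,4],l==i) for i in range(1,n) if amin<=st[i,4]<=amax]
def near(C,c,r): return np.hypot(C[...,0]-c[0],C[...,1]-c[1])<r
# lid: circle of cloud points at lid height
for nm,d,C in(("top",t,ct),("side",s,cs)):
    c0=depth(t,[(215,215)])[0] if nm=="top" else lidc
    lidc=c0
    g0=plane(t,[(189,208)],.07)[0]
    sel=near(C,g0,.075)&~near(C,g0,.03); print(nm,"lid z median",np.nanmedian(C[sel][:,2]), "table z",np.nanmedian(C[near(C,(g0[0]-.2,g0[1]-.1),.04)][:,2]))
    V=d["pixels"].min(2); m=V>150
    b=blobs(d,C,m&near(C,g0,.09),3,80,.05,.085)
    P=np.array([plane(d,[x[0]],.0685)[0] for x in b]);
    A=np.c_[2*P[:,:2],np.ones(len(P))]; 
    for _ in range(4):
        x=np.linalg.lstsq(np.c_[2*P[:,:2],np.ones(len(P))],(P[:,:2]**2).sum(1),rcond=None)[0]; cc=x[:2]; R=np.sqrt(x[2]+cc@cc)
        e=abs(np.hypot(*(P[:,:2]-cc).T)-R); k=e<max(.004,1.5*np.median(e)); P=P[k]
    a=np.sort(np.degrees(np.arctan2(P[:,1]-cc[1],P[:,0]-cc[0])))
    print("ring c",cc,"R",R,len(P),a)
    # knob top
    sel=near(C,g0,.03)&(C[...,2]>.092); print("knob top",np.nanmedian(C[sel],0),np.nanmax(C[sel][:,2]),sel.sum())
    # rack handle
    r0=plane(t,[(357,195)],.068)[0]
    sel=near(C,r0,.07)&(C[...,2]>.06)&(C[...,2]<.072); print("rack top",sel.sum(), cv2.minAreaRect(C[sel][:,:2].astype(np.float32)) if sel.sum()>5 else"")
    sel=near(C,r0,.07)&(C[...,2]>.115); Q=C[sel]; print("tool",sel.sum(),np.nanmedian(Q,0),np.nanmin(Q,0),np.nanmax(Q,0))
    p0=plane(t,[(334,279)],.038)[0]
    sel=near(C,p0,.03)&(C[...,2]>.03)&(C[...,2]<.05); Q=C[sel]; print("pot rim",sel.sum(),np.nanmedian(Q,0),cv2.minEnclosingCircle(Q[:,:2].astype(np.float32)))
    for k,uv,h in(("arch",(261,248),.06),("ball",(264,185),.05)):
        z0=plane(t,[uv],h)[0]; sel=near(C,z0,.1 if k=="arch" else .045)&(C[...,2]>.03)&(C[...,2]<.1); 
        if k=="arch": sel&=abs(C[...,0]-z0[0])<.04
        Q=C[sel]; print(k,z0,Q.min(0),Q.max(0))
c=lambda d,u,v,w,h:cv2.resize(d["pixels"][v:v+h,u:u+w],(400,300),interpolation=cv2.INTER_CUBIC)
cv2.imwrite("pics/crops.png",np.vstack([np.hstack([c(t,134,168,107,80),c(s,232,155,107,80)]),np.hstack([c(t,305,230,80,60),c(s,200,270,107,80)])])[:,:,::-1])
E
python3 m.py
```

```text
top lid z median 0.06570782299076783 table z 0.0024488677929875857
ring c [0.5913 0.1147] R 0.06476330053681124 12 [-176.7647 -116.8568  -86.9065  -56.8097  -27.128     3.1395   32.8741
   62.9941   92.8655  123.5297  153.1518  161.2386]
knob top [0.5897 0.1137 0.0979] 0.10329617927329804 127
rack top 1119 ((0.6292920112609863, -0.27030837535858154), (0.1324106901884079, 0.05174136161804199), 87.39740753173828)
tool 71 [ 0.6254 -0.272   0.1424] [ 0.6218 -0.2812  0.1154] [ 0.6337 -0.2678  0.1647]
pot rim 72 [ 0.4368 -0.2134  0.0356] ((0.43711233139038086, -0.21524342894554138), 0.018367061391472816)
arch [ 0.4998 -0.0511  0.06  ] [ 0.4753 -0.123   0.0302] [0.5292 0.028  0.0815]
ball [ 0.6475 -0.0559  0.05  ] [ 0.6175 -0.086   0.0303] [ 0.6863 -0.0185  0.0638]
side lid z median 0.06480199004954784 table z 0.002319863724876192
ring c [0.589  0.1103] R 0.06510827104428518 7 [-56.8962 -26.9823   3.4402  32.7347  61.893   94.3268 123.0969]
knob top [0.5881 0.1062 0.0975] 0.10137577772931805 85
rack top 1578 ((0.6282904744148254, -0.27072247862815857), (0.13251064717769623, 0.05130288004875183), 87.02703094482422)
tool 305 [ 0.6263 -0.2803  0.139 ] [ 0.621  -0.284   0.1151] [ 0.6347 -0.2718  0.1634]
pot rim 249 [ 0.4369 -0.2224  0.0349] ((0.4365133047103882, -0.21743835508823395), 0.018704967573285103)
arch [ 0.4998 -0.0511  0.06  ] [ 0.4744 -0.1271  0.03  ] [0.5282 0.0103 0.081 ]
ball [ 0.6475 -0.0559  0.05  ] [ 0.6158 -0.0893  0.0301] [ 0.6853 -0.0315  0.0627]
```

View pics/crops.png

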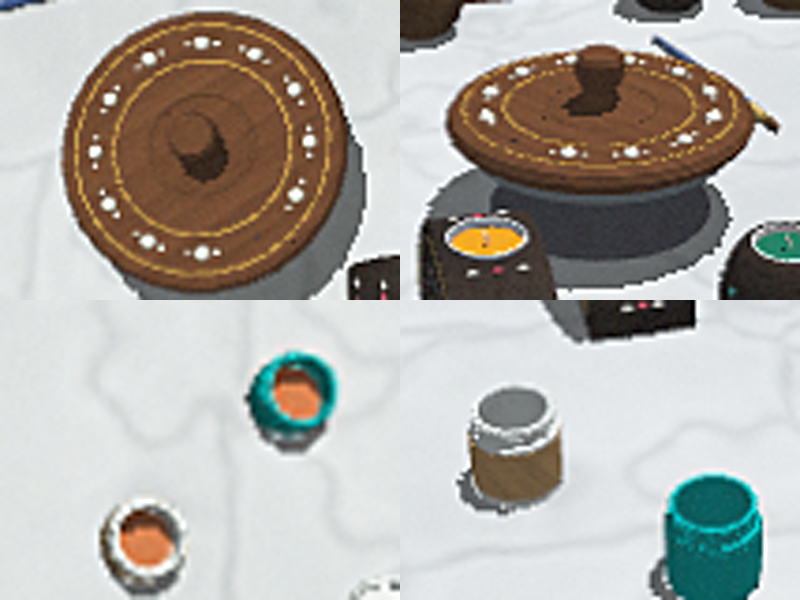

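Crops: the top row shows the lid with its missing dot at lower right (gap bearing about -147°, so wheel ≈ 0.58). The bottom row confirms the white pot with the brown band, open, beside the turquoise decoy. The heights agree with the text: lid 65 mm, handle top 164 mm, rim about 37 mm. I'll move over the knob now.

Units first: shifts go in shares of 0.75 m and turns go in shares of pi rad. So 0.598 m / 0.75 = 0.7973, -0.562 m / 0.75 = -0.7493, 0.295 rad / 3.1416 = 0.0939.

Emit:
inch_along(
  plan=[
    {"xyz": [0.4, -0.3733, 0], "turn": 0.0477, "finger_gap": 1},
    {"xyz": [0.7973, -0.7493, 0.04], "turn": 0.0939, "finger_gap": 1},
    {"xyz": [0.7973, -0.7493, 0.04], "turn": 0.0939, "finger_gap": 1},
    {"xyz": [0.7973, -0.7493, 0.04], "turn": 0.0939, "finger_gap": 1},
    {"xyz": [0.7973, -0.7493, 0.04], "turn": 0.0939, "finger_gap": 1},
    {"xyz": [0.7973, -0.7493, 0.04], "turn": 0.0939, "finger_gap": 1},
    {"xyz": [0.7973, -0.7493, 0.04], "turn": 0.0939, "finger_gap": 1},
    {"xyz": [0.7973, -0.7493, 0.04], "turn": 0.0939, "finger_gap": 1},
    {"xyz": [0.7973, -0.7493, 0.04], "turn": 0.0939, "finger_gap": 1},
    {"xyz": [0.7973, -0.7493, 0.04], "turn": 0.0939, "finger_gap": 1},
    {"xyz": [0.7973, -0.7493, 0.04], "turn": 0.0939, "finger_gap": 1},
    {"xyz": [0.7973, -0.7493, 0.04], "turn": 0.0939, "finger_gap": 1},
    {"xyz": [0.7973, -0.7493, 0.04], "turn": 0.0939, "finger_gap": 1},
    {"xyz": [0.7973, -0.7493, 0.04], "turn": 0.0939, "finger_gap": 1},
    {"xyz": [0.7973, -0.7493, 0.04], "turn": 0.0939, "finger_gap": 1},
    {"xyz": [0.7973, -0.7493, 0.04], "turn": 0.0939, "finger_gap": 1},
    {"xyz": [0.7973, -0.7493, 0.04], "turn": 0.0939, "finger_gap": 1},
    {"xyz": [0.7973, -0.7493, 0.04], "turn": 0.0939, "finger_gap": 1},
    {"xyz": [0.7973, -0.7493, 0.04], "turn": 0.0939, "finger_gap": 1},
    {"xyz": [0.7973, -0.7493, 0.04], "turn": 0.0939, "finger_gap": 1},
  ],
  clamp_n=40,
)

```text
t: 2.25
tcp_pos: [0.59, 0.1113, 0.2232]
tool_rot: [1.0, -0.002, -0.001, 0.0]
force: [0.5, 0.6, -0.0]
finger_gap: 0.999
gripper_force: 0.0
```

```bash
python3 - <<'E'
from h import *
np.set_printoptions(precision=4,suppress=True)
print(sense()["t"],sense()["q"],Ro.from_quat(sense()["tool_rot"]).as_matrix())
d=snap("wrist"); save(d,"w1")
E
```

```text
2.25 [ 0.0007  0.5299  1.5264 -0.0004  1.0865  1.5749] [[ 1.     -0.0032 -0.0012]
 [-0.0032 -1.     -0.0004]
 [-0.0012  0.0004 -1.    ]]
```

View pics/w1.png

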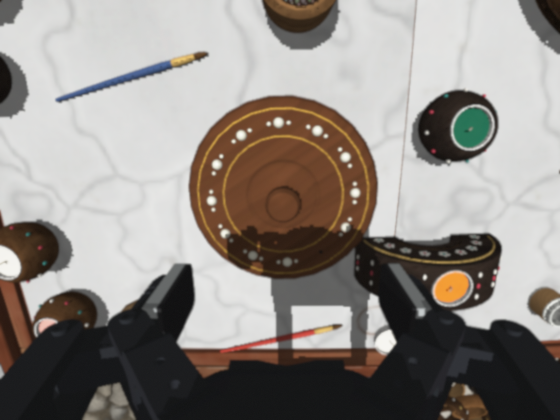

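The wrist view shows the lid centre near (283,190), the knob top at (283,204) and the gap at lower right near (330,250). I'll measure the ring and knob from here.

```bash
python3 - <<'E'
from h import *
np.set_printoptions(precision=4,suppress=True)
d=snap("wrist"); C=cloud(d)
print("knob ray@.1",plane(d,[(283,204)],.1),"depth",depth(d,[(283,204)]), "lid z",depth(d,[(283,150),(320,180)])[:,2])
sel=(np.hypot(C[...,0]-.59,C[...,1]-.1125)<.025)&(C[...,2]>.094); print("knob cloud",C[sel].mean(0),C[sel].min(0),C[sel].max(0))
g=d["pixels"].astype(int); m=((g.min(2)>85)&(g.max(2)-g.min(2)<60)).astype(np.uint8)
m&=(abs(np.hypot(C[...,0]-.59,C[...,1]-.1125)-.065)<.008).astype(np.uint8)
n,l,st,ce=cv2.connectedComponentsWithStats(m)
P=np.array([plane(d,[ce[i]],.069)[0] for i in range(1,n) if 15<st[i,4]<150])
x=np.linalg.lstsq(np.c_[2*P[:,:2],np.ones(len(P))],(P[:,:2]**2).sum(1),rcond=None)[0]; cc=x[:2]
print(cc,np.sqrt(x[2]+cc@cc),np.sort(np.degrees(np.arctan2(P[:,1]-cc[1],P[:,0]-cc[0]))))
E
```

```text
knob ray@.1 [[0.5918 0.1133 0.1   ]] depth [[0.5919 0.1133 0.1003]] lid z [0.0677 0.068 ]
knob cloud [0.6006 0.1124 0.271 ] [0.5746 0.0895 0.094 ] [0.6103 0.1325 0.3018]
[0.5479 0.03  ] 0.13820641468908232 [-131.6331 -129.5109 -123.6133   26.5504   29.2789   36.6928   39.4647
   42.2481   48.2165   51.1612   54.1682   60.2805   60.9133   63.3221
   66.3526   75.4771   86.5677   97.8611  105.7696]
```

Converted, 0.127 m / 0.75 = 0.1693, 0.05 m / 0.75 = 0.0667.

Emit:
inch_along(
  plan=[
    {"xyz": [0.0013, -0.0027, 0.0667], "finger_gap": 0.8},
    {"xyz": [0.0013, -0.0027, 0.12], "finger_gap": 0.8},
    {"xyz": [0.0013, -0.0027, 0.1533], "finger_gap": 0.8},
    {"xyz": [0.0013, -0.0027, 0.1693], "finger_gap": 0.7},
    {"xyz": [0.0013, -0.0027, 0.1693], "finger_gap": 0.0},
    {"xyz": [0.0013, -0.0027, 0.1693], "finger_gap": 0},
    {"xyz": [0.0013, -0.0027, 0.1693], "finger_gap": 0},
    {"xyz": [0.0013, -0.0027, 0.1693], "finger_gap": 0},
    {"xyz": [0.0013, -0.0027, 0.1693], "finger_gap": 0},
    {"xyz": [0.0013, -0.0027, 0.1693], "finger_gap": 0},
    {"xyz": [0.0013, -0.0027, 0.1693], "finger_gap": 0},
  ],
  clamp_n=30,
)

```text
t: 3.45
tcp_pos: [0.5928, 0.1143, 0.0977]
tool_rot: [1.0, -0.001, 0.001, 0.0]
force: [-0.2, -0.7, 6.3]
finger_gap: 0.324
gripper_force: 30.7
```

Converted, 0.58 rad / 3.1416 = 0.1846.

Emit:
inch_along(
  plan=[
    {"turn": 0.0318, "finger_gap": 0},
    {"turn": 0.0637, "finger_gap": 0},
    {"turn": 0.0955, "finger_gap": 0},
    {"turn": 0.1273, "finger_gap": 0},
    {"turn": 0.1592, "finger_gap": 0},
    {"turn": 0.1846, "finger_gap": 0},
    {"turn": 0.1846, "finger_gap": 0},
    {"turn": 0.1846, "finger_gap": 0},
  ],
)

```text
t: 4.25
tcp_pos: [0.5924, 0.1132, 0.0977]
tool_rot: [0.958, -0.287, 0.001, 0.001]
force: [-0.4, -3.8, 6.9]
finger_gap: 0.327
gripper_force: 30.9
```

Emit:
inch_along(
  plan=[
    {"finger_gap": 0.4},
    {"finger_gap": 0.7},
    {"finger_gap": 0.7},
    {"finger_gap": 0.7},
    {"xyz": [0, 0, -0.0533], "finger_gap": 0.7},
    {"xyz": [0, 0, -0.1067], "finger_gap": 0.8},
    {"xyz": [0, 0, -0.16], "finger_gap": 1},
    {"xyz": [0, 0, -0.16], "finger_gap": 1},
    {"xyz": [0, 0, -0.16], "finger_gap": 1},
    {"xyz": [0, 0, -0.16], "finger_gap": 1},
  ],
)

```text
t: 5.25
tcp_pos: [0.5906, 0.1144, 0.215]
tool_rot: [0.958, -0.287, -0.001, 0.0]
force: [0.4, 0.1, -1.0]
finger_gap: 1.0
gripper_force: 0.0
```

```bash
cat > ring.py <<'E'
from h import *
np.set_printoptions(precision=4,suppress=True)
for nm in("top","side"):
    d=snap(nm); C=cloud(d); c0=np.array([.591,.113])
    m=(d["pixels"].min(2)>(150 if nm=="top" else 130))&(np.hypot(C[...,0]-c0[0],C[...,1]-c0[1])<.08)&(C[...,2]>.05)&(C[...,2]<.085)
    n,l,st,ce=cv2.connectedComponentsWithStats(m.astype(np.uint8))
    P=np.array([plane(d,[ce[i]],.0685)[0] for i in range(1,n) if 3<=st[i,4]<=80])
    P=P[abs(np.hypot(*(P[:,:2]-c0).T)-.065)<.006]
    x=np.linalg.lstsq(np.c_[2*P[:,:2],np.ones(len(P))],(P[:,:2]**2).sum(1),rcond=None)[0]; cc=x[:2]
    print(nm,cc,np.sqrt(x[2]+cc@cc),np.sort(np.degrees(np.arctan2(P[:,1]-cc[1],P[:,0]-cc[0]))))
print(sense()["t"])
E
python3 ring.py
```

```text
top [0.5911 0.1145] 0.06465134435548814 [-120.2773  -90.5789  -60.5105  -30.1312   -1.4948   60.9605   89.2831
  119.5661  127.1374  141.7333  150.6547]
side [0.5895 0.1106] 0.06483214890731365 [-149.241  -120.3521  -90.5163  -59.0487  -31.3487   -0.6074   31.0463
   59.5529  120.4097  149.5549]
5.35
```

The gap is now at 180° within 1°. I'll move above the tool block.

Converted, 0.302 m / 0.75 = 0.4027, 0.242 m / 0.75 = 0.3227, -0.58 rad / 3.1416 = -0.1846.

Emit:
inch_along(
  plan=[
    {"xyz": [0, 0, -0.0533], "finger_gap": 1},
    {"xyz": [0.16, 0.2, -0.1133], "turn": -0.0955, "finger_gap": 1},
    {"xyz": [0.16, 0.2, -0.1133], "turn": -0.0955, "finger_gap": 1},
    {"xyz": [0.16, 0.2, -0.1133], "turn": -0.0955, "finger_gap": 1},
    {"xyz": [0.16, 0.2, -0.1133], "turn": -0.0955, "finger_gap": 1},
    {"xyz": [0.3227, 0.4027, -0.1133], "turn": -0.1846, "finger_gap": 1},
    {"xyz": [0.3227, 0.4027, -0.1133], "turn": -0.1846, "finger_gap": 1},
    {"xyz": [0.3227, 0.4027, -0.1133], "turn": -0.1846, "finger_gap": 1},
    {"xyz": [0.3227, 0.4027, -0.1133], "turn": -0.1846, "finger_gap": 1},
    {"xyz": [0.3227, 0.4027, -0.1133], "turn": -0.1846, "finger_gap": 1},
    {"xyz": [0.3227, 0.4027, -0.1133], "turn": -0.1846, "finger_gap": 0.5},
    {"xyz": [0.3227, 0.4027, -0.1133], "turn": -0.1846, "finger_gap": 0.5},
    {"xyz": [0.3227, 0.4027, -0.1133], "turn": -0.1846, "finger_gap": 0.5},
    {"xyz": [0.3227, 0.4027, -0.1133], "turn": -0.1846, "finger_gap": 0.5},
    {"xyz": [0.3227, 0.4027, -0.1133], "turn": -0.1846, "finger_gap": 0.5},
  ],
)

```text
t: 6.85
tcp_pos: [0.628, -0.2698, 0.3016]
tool_rot: [1.0, -0.0, 0.0, 0.0]
force: [-0.2, -0.3, 0.5]
finger_gap: 0.499
gripper_force: 0.0tool.py:7: RuntimeWarning: Mean of empty slice.
```

```bash
cat > tool.py <<'E'
from h import *
import sys
np.set_printoptions(precision=4,suppress=True)
def handle(nm,zlo=.115,zhi=.18,c=(.628,-.275)):
    d=snap(nm); C=cloud(d)
    sel=(np.hypot(C[...,0]-c[0],C[...,1]-c[1])<.03)&(C[...,2]>zlo)&(C[...,2]<zhi); Q=C[sel]
    print(nm,len(Q),"mean",Q.mean(0),"x",Q[:,0].min(),Q[:,0].max(),"y",Q[:,1].min(),Q[:,1].max(),"zmax",Q[:,2].max())
    tp=(sel&(C[...,2]>Q[:,2].max()-.004)); v,u=np.nonzero(tp); uv=(u.mean(),v.mean()); print("  top disc px",uv,len(u),"->",plane(d,[uv],.162)[0])
    return d
if __name__=="__main__":
    for n in("top","side","wrist"): d=handle(n)
    save(d,"w2"); print(sense()["t"],sense()["tcp_pos"],sense()["q"])
E
python3 tool.py
```

```text
  print(nm,len(Q),"mean",Q.mean(0),"x",Q[:,0].min(),Q[:,0].max(),"y",Q[:,1].min(),Q[:,1].max(),"zmax",Q[:,2].max())
  ret = um.true_divide(
Traceback (most recent call last):
  File "tool.py", line 11, in <module>
    for n in("top","side","wrist"): d=handle(n)
                                      ~~~~~~^^^
  File "tool.py", line 7, in handle
    print(nm,len(Q),"mean",Q.mean(0),"x",Q[:,0].min(),Q[:,0].max(),"y",Q[:,1].min(),Q[:,1].max(),"zmax",Q[:,2].max())
                                         ~~~~~~~~~~^^
ValueError: zero-size array to reduction operation minimum which has no identity
```

Top is blocked by the arm; use side and wrist.

```bash
sed -i 's/("top","side","wrist")/("side","wrist")/' tool.py; python3 tool.py
```

```text
side 306 mean [ 0.6267 -0.2798  0.1389] x 0.6211291127307722 0.6340308924852314 y -0.2838462347270051 -0.27143207150038307 zmax 0.1631393699235536
  top disc px (np.float64(371.55555555555554), np.float64(233.88888888888889)) 27 -> [ 0.6269 -0.2784  0.162 ]
wrist 312 mean [ 0.63   -0.2751  0.1485] x 0.6222196209329598 0.6341159041421708 y -0.28225855727570853 -0.26837209995255246 zmax 0.16486986083758698
  top disc px (np.float64(291.84466019417476), np.float64(201.85436893203882)) 103 -> [ 0.627  -0.2754  0.162 ]
7.0 [ 0.6279 -0.2705  0.3015] [-0.5698  0.5667  1.2162  0.      1.3584  1.0025]
```

View pics/w2.png

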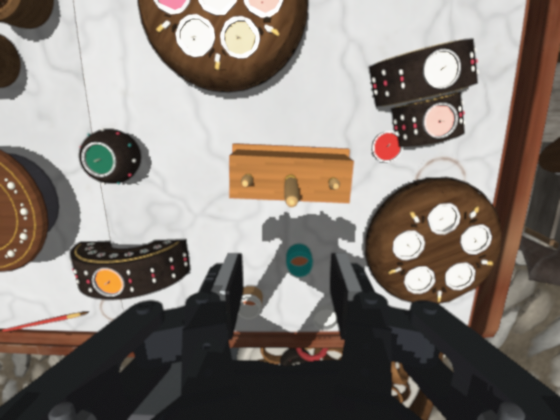

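The wrist picture shows the tall handle at (292,195), between the short tools at (247,181) and (334,184). Its axis is at about (0.628, -0.2755), with the top at 164 mm. I'll descend and grip.

Converted, 0.18 m / 0.75 = 0.24, 0.165 m / 0.75 = 0.22.

Emit:
inch_along(
  plan=[
    {"xyz": [0, 0.0069, 0.0667], "finger_gap": 0.5},
    {"xyz": [0, 0.0069, 0.1333], "finger_gap": 0.5},
    {"xyz": [0, 0.0069, 0.1867], "finger_gap": 0.5},
    {"xyz": [0, 0.0069, 0.22], "finger_gap": 0.5},
    {"xyz": [0, 0.0069, 0.24], "finger_gap": 0.5},
    {"xyz": [0, 0.0069, 0.24], "finger_gap": 0.5},
    {"xyz": [0, 0.0069, 0.24], "finger_gap": 0},
    {"xyz": [0, 0.0069, 0.24], "finger_gap": 0},
    {"xyz": [0, 0.0069, 0.24], "finger_gap": 0},
    {"xyz": [0, 0.0069, 0.24], "finger_gap": 0},
    {"xyz": [0, 0.0069, 0.24], "finger_gap": 0},
    {"xyz": [0, 0.0069, 0.24], "finger_gap": 0},
    {"xyz": [0, 0.0069, 0.24], "finger_gap": 0},
  ],
  clamp_n=40,
)

```text
t: 8.3
tcp_pos: [0.6289, -0.2766, 0.1233]
tool_rot: [1.0, -0.001, 0.002, 0.001]
force: [0.1, -0.1, 6.0]
finger_gap: 0.149
gripper_force: 39.3
```

Converted, -0.12 m / 0.75 = -0.16, -0.04 m / 0.75 = -0.0533.

Emit:
inch_along(
  plan=[
    {"xyz": [0, 0, -0.0267], "finger_gap": 0},
    {"xyz": [0, 0, -0.0533], "finger_gap": 0},
    {"xyz": [0, 0, -0.08], "finger_gap": 0},
    {"xyz": [0, 0, -0.1067], "finger_gap": 0},
    {"xyz": [0, 0, -0.1333], "finger_gap": 0},
    {"xyz": [0, 0, -0.16], "finger_gap": 0},
    {"xyz": [0, 0, -0.16], "finger_gap": 0},
    {"xyz": [0, 0, -0.16], "finger_gap": 0},
  ],
  clamp_n=60,
)

```text
t: 9.1
tcp_pos: [0.6276, -0.2762, 0.2412]
tool_rot: [1.0, -0.001, -0.0, 0.0]
force: [0.8, 0.2, -0.4]
finger_gap: 0.144
gripper_force: 58.4
```

```bash
python3 - <<'E'
from h import *
np.set_printoptions(precision=4,suppress=True)
p=np.array(sense()["tcp_pos"]); print(p)
d=snap("side"); C=cloud(d); 
sel=(np.hypot(C[...,0]-p[0],C[...,1]-p[1])<.02)&(C[...,2]>.1)&(C[...,2]<p[2]-.025)
Q=C[sel]; v,u=np.nonzero(sel); print(len(Q),Q[:,2].min(),(u.min(),u.max(),v.min(),v.max()))
for z in np.arange(.10,.24,.01):
    k=abs(Q[:,2]-z)<.005
    if k.sum(): print(round(z,3),k.sum(),Q[k].mean(0))
u0,v0=int(u.mean()),int(v.mean()); c=d["pixels"][max(0,v0-75):v0+105,max(0,u0-120):u0+120]; cv2.imwrite("pics/s3.png",cv2.resize(c,None,fx=3,fy=3)[:,:,::-1]); print(u0-120,v0-75)
E
```

```text
[ 0.6276 -0.2762  0.2412]
339 0.12882462800165456 (np.int64(367), np.int64(379), np.int64(198), np.int64(255))
0.13 21 [ 0.6255 -0.279   0.1323]
0.14 22 [ 0.6257 -0.2782  0.14  ]
0.15 21 [ 0.6258 -0.2779  0.1502]
0.16 23 [ 0.6262 -0.278   0.16  ]
0.17 21 [ 0.6259 -0.2778  0.1705]
0.18 19 [ 0.626  -0.2782  0.1791]
0.19 66 [ 0.6246 -0.2812  0.1909]
0.2 64 [ 0.6249 -0.2811  0.1999]
0.21 75 [ 0.6249 -0.2812  0.2097]
0.22 7 [ 0.6228 -0.2817  0.2154]
252 144
```

View pics/s3.png

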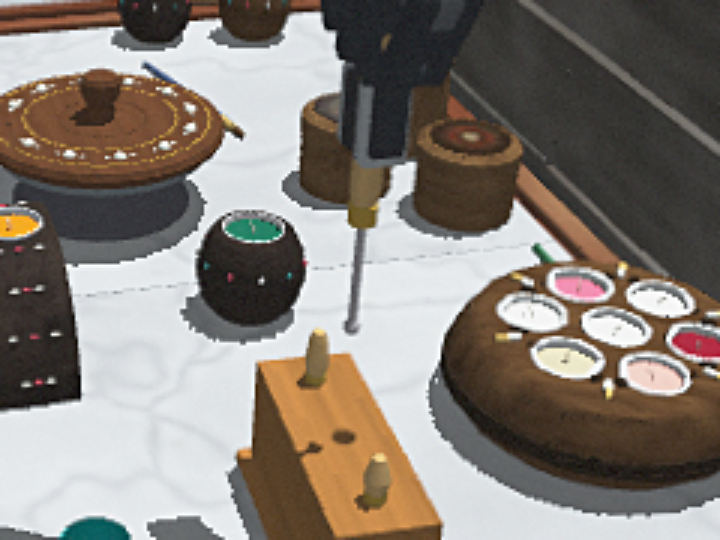

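The tool came out straight, and the picture shows the ball hanging free at about (352,325) in the crop. Its tip is at z ≈ 0.128, 113 mm below the TCP. Next, over to the pot.

Emit:
inch_along(
  plan=[
    {"xyz": [-0.04, -0.0133, 0], "finger_gap": 0},
    {"xyz": [-0.0867, -0.028, 0], "finger_gap": 0},
    {"xyz": [-0.1333, -0.0427, 0], "finger_gap": 0},
    {"xyz": [-0.18, -0.0573, 0], "finger_gap": 0},
    {"xyz": [-0.22, -0.0707, 0], "finger_gap": 0},
    {"xyz": [-0.24, -0.0773, 0], "finger_gap": 0},
    {"xyz": [-0.2533, -0.0813, 0], "finger_gap": 0},
    {"xyz": [-0.2533, -0.0813, 0], "finger_gap": 0},
    {"xyz": [-0.2533, -0.0813, 0.04], "finger_gap": 0},
    {"xyz": [-0.2533, -0.0813, 0.0667], "finger_gap": 0},
    {"xyz": [-0.2533, -0.0813, 0.08], "finger_gap": 0},
    {"xyz": [-0.2533, -0.0813, 0.08], "finger_gap": 0},
    {"xyz": [-0.2533, -0.0813, 0.08], "finger_gap": 0},
  ],
)

```text
t: 10.45
tcp_pos: [0.4387, -0.2153, 0.1814]
tool_rot: [1.0, -0.001, 0.0, 0.0]
force: [0.0, 0.0, -0.3]
finger_gap: 0.144
gripper_force: 58.5
```

```bash
python3 - <<'E'
from h import *
np.set_printoptions(precision=4,suppress=True)
p=np.array(sense()["tcp_pos"]); print(p)
for n in("side",):
    d=snap(n); C=cloud(d)
    sel=(np.hypot(C[...,0]-p[0],C[...,1]-p[1])<.03)&(C[...,2]>.055)&(C[...,2]<.12)
    Q=C[sel];print("shaft",len(Q),Q.mean(0),Q[:,2].min())
    k=Q[:,2]<.075; print("ball",Q[k].mean(0))
    sel=(np.hypot(C[...,0]-.437,C[...,1]+.215)<.03)&(C[...,2]>.031)&(C[...,2]<.045);Q=C[sel]
    print("pot",len(Q),cv2.minEnclosingCircle(Q[:,:2].astype(np.float32)),Q[:,2].max())
    cv2.imwrite("pics/s4.png",cv2.resize(d["pixels"][215:335,170:330],None,fx=4,fy=4)[:,:,::-1])
E
```

```text
[ 0.4387 -0.2153  0.1814]
shaft 89 [ 0.437  -0.2179  0.0944] 0.06907395620536311
ball [ 0.4376 -0.2186  0.0724]
pot 214 ((0.43674612045288086, -0.2178710401058197), 0.01841331645846367) 0.040302059064925455
```

View pics/s4.png

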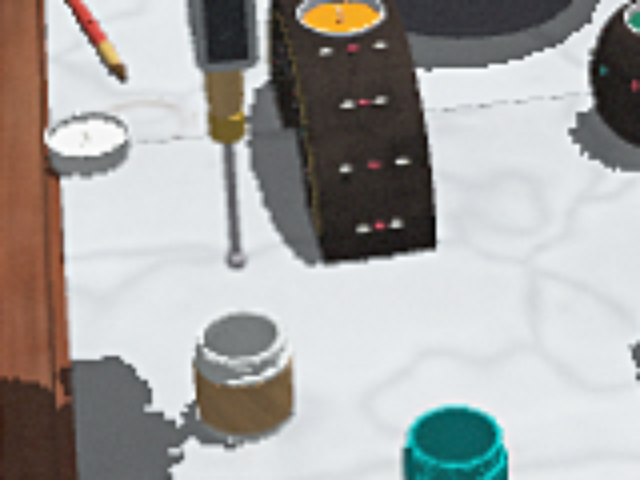

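The ball hangs over the pot mouth (crop (236,258), mouth at (240,335)), aligned within 2 mm. I'll dip about 53 mm and rise again.

Converted, 0.053 m / 0.75 = 0.0707, 0.048 m / 0.75 = 0.064.

Emit:
inch_along(
  plan=[
    {"xyz": [0, 0, 0.0267], "finger_gap": 0},
    {"xyz": [0, 0, 0.0507], "finger_gap": 0},
    {"xyz": [0, 0, 0.064], "finger_gap": 0},
    {"xyz": [0, 0, 0.0707], "finger_gap": 0},
    {"xyz": [0, 0, 0.0707], "finger_gap": 0},
    {"xyz": [0, 0, 0.0707], "finger_gap": 0},
    {"xyz": [0, 0, 0.0707], "finger_gap": 0},
    {"xyz": [0, 0, 0.0707], "finger_gap": 0},
  ],
)

```text
t: 11.3
tcp_pos: [0.4383, -0.215, 0.1289]
tool_rot: [1.0, -0.001, 0.001, 0.0]
force: [0.7, 0.4, -0.8]
finger_gap: 0.145
gripper_force: 58.5
```

```bash
python3 - <<'E'
from h import *
p=sense()["tcp_pos"]; print(p)
d=snap("side"); C=cloud(d)
sel=(np.hypot(C[...,0]-.437,C[...,1]+.215)<.03)&(C[...,2]>.031)&(C[...,2]<.045);Q=C[sel]
print("pot",len(Q),cv2.minEnclosingCircle(Q[:,:2].astype(np.float32)),Q[:,2].max())
E
```

```text
[ 0.43828264 -0.21502153  0.12888621]
pot 236 ((0.4368523061275482, -0.21811914443969727), 0.018447209149599075) 0.04433364978069676
```

Emit:
inch_along(
  plan=[
    {"xyz": [0, 0, -0.0267], "finger_gap": 0},
    {"xyz": [0, 0, -0.08], "finger_gap": 0},
    {"xyz": [0, 0, -0.1333], "finger_gap": 0},
    {"xyz": [0, 0, -0.1733], "finger_gap": 0},
    {"xyz": [0, 0, -0.1867], "finger_gap": 0},
    {"xyz": [0, 0, -0.1867], "finger_gap": 0},
  ],
)

```text
t: 11.95
tcp_pos: [0.4385, -0.2152, 0.2696]
tool_rot: [1.0, -0.001, 0.001, 0.001]
force: [-0.8, -0.2, 0.2]
finger_gap: 0.146
gripper_force: 58.5
```

Converted, -0.328 m / 0.75 = -0.4373, 0.0875 m / 0.75 = 0.1167.

Emit:
inch_along(
  plan=[
    {"xyz": [0.0107, -0.04, 0], "finger_gap": 0},
    {"xyz": [0.024, -0.0933, 0], "finger_gap": 0},
    {"xyz": [0.04, -0.1467, 0], "finger_gap": 0},
    {"xyz": [0.0533, -0.2, 0], "finger_gap": 0},
    {"xyz": [0.0667, -0.2533, 0], "finger_gap": 0},
    {"xyz": [0.0813, -0.3067, 0], "finger_gap": 0},
    {"xyz": [0.096, -0.36, 0], "finger_gap": 0},
    {"xyz": [0.1067, -0.4, 0], "finger_gap": 0},
    {"xyz": [0.1133, -0.4267, 0], "finger_gap": 0},
    {"xyz": [0.1167, -0.4373, 0], "finger_gap": 0},
    {"xyz": [0.1167, -0.4373, 0], "finger_gap": 0},
    {"xyz": [0.1167, -0.4373, 0.04], "finger_gap": 0},
    {"xyz": [0.1167, -0.4373, 0.0667], "finger_gap": 0},
    {"xyz": [0.1167, -0.4373, 0.0667], "finger_gap": 0},
    {"xyz": [0.1167, -0.4373, 0.0667], "finger_gap": 0},
    {"xyz": [0.1167, -0.4373, 0.0667], "finger_gap": 0},
  ],
)

```text
t: 13.55
tcp_pos: [0.5269, 0.1123, 0.2192]
tool_rot: [1.0, -0.002, 0.001, 0.0]
force: [0.3, 0.4, -0.2]
finger_gap: 0.145
gripper_force: 58.6
```

```bash
cat > fin.py <<'E'
from h import *
np.set_printoptions(precision=4,suppress=True)
import sys
p=np.array(sense()["tcp_pos"]); print(sense()["t"],p)
d=snap("side"); C=cloud(d)
sel=(np.hypot(C[...,0]-p[0],C[...,1]-p[1])<.025)&(C[...,2]>.075)&(C[...,2]<p[2]-.065); Q=C[sel]
print("shaft",len(Q),Q.mean(0),"low z",Q[:,2].min(),Q[Q[:,2]<Q[:,2].min()+.008].mean(0))
for nm in("side","top"):
    d=snap(nm); C=cloud(d); c0=np.array([.591,.113])
    m=(d["pixels"].min(2)>130)&(np.hypot(C[...,0]-c0[0],C[...,1]-c0[1])<.08)&(C[...,2]>.05)&(C[...,2]<.085)
    n,l,st,ce=cv2.connectedComponentsWithStats(m.astype(np.uint8))
    P=np.array([plane(d,[ce[i]],.0685)[0] for i in range(1,n) if 3<=st[i,4]<=80])
    P=P[abs(np.hypot(*(P[:,:2]-c0).T)-.065)<.006]
    if len(P)<4: print(nm,len(P)); continue
    x=np.linalg.lstsq(np.c_[2*P[:,:2],np.ones(len(P))],(P[:,:2]**2).sum(1),rcond=None)[0]; cc=x[:2]
    print(nm,cc,np.sqrt(x[2]+cc@cc),np.sort(np.degrees(np.arctan2(P[:,1]-cc[1],P[:,0]-cc[0]))))
    if nm=="side": cv2.imwrite("pics/"+sys.argv[1]+".png",cv2.resize(d["pixels"][110:230,210:370],None,fx=4,fy=4)[:,:,::-1])
E
python3 fin.py f1
```

```text
13.55 [0.5269 0.1123 0.2192]
shaft 48 [0.5247 0.1106 0.1295] low z 0.10778957901123243 [0.5244 0.1097 0.1114]
side [0.5897 0.1107] 0.0647056343736033 [-150.3726 -120.4586  -90.681   -59.2285  -31.4991   -0.4011   31.0683
   59.6582  120.5897  149.7043]
top [0.5913 0.1145] 0.06478630262099946 [-151.7245 -120.4312  -90.2677  -59.2306  -28.642    -0.2692   31.3152
  141.8876  150.898 ]
```

View pics/f1.png

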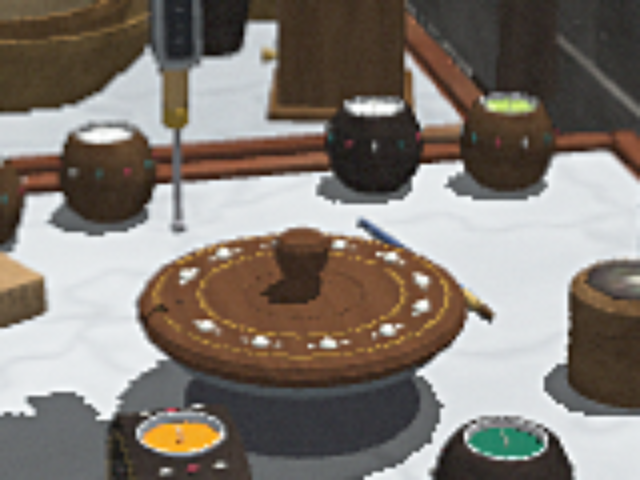

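The crop shows the ball at (180,228), hanging above the gap side of the lid, aligned within about 2 mm. Now a slow lowering of 30 mm.

Converted, 0.03 m / 0.75 = 0.04, 0.001 m / 0.75 = 0.0013.

Emit:
inch_along(
  plan=[
    {"xyz": [0, 0.0013, 0.0133], "finger_gap": 0},
    {"xyz": [0, 0.0013, 0.024], "finger_gap": 0},
    {"xyz": [0, 0.0013, 0.032], "finger_gap": 0},
    {"xyz": [0, 0.0013, 0.0373], "finger_gap": 0},
    {"xyz": [0, 0.0013, 0.04], "finger_gap": 0},
    {"xyz": [0, 0.0013, 0.04], "finger_gap": 0},
    {"xyz": [0, 0.0013, 0.04], "finger_gap": 0},
    {"xyz": [0, 0.0013, 0.04], "finger_gap": 0},
    {"xyz": [0, 0.0013, 0.04], "finger_gap": 0},
  ],
)

```text
t: 14.6
tcp_pos: [0.5264, 0.112, 0.1886]
tool_rot: [1.0, -0.001, 0.0, 0.0]
force: [-0.5, 0.4, -0.6]
finger_gap: 0.147
gripper_force: 58.6
```

```bash
python3 fin.py f2
```

```text
14.6 [0.5264 0.112  0.1886]
shaft 45 [0.5238 0.1104 0.0972] low z 0.07784073390436486 [0.5242 0.1101 0.0816]
side [0.5896 0.1109] 0.0647947646323204 [-150.4061 -120.3624  -90.7903  -59.2531  -31.5784   -0.5199   30.946
   60.0671  120.614   150.5649]
top [0.5909 0.1151] 0.06519355869948895 [-151.137  -119.8821  -89.9038  -59.1567  -28.8754   -0.7336   28.88
  153.4717]
```

View pics/f2.png

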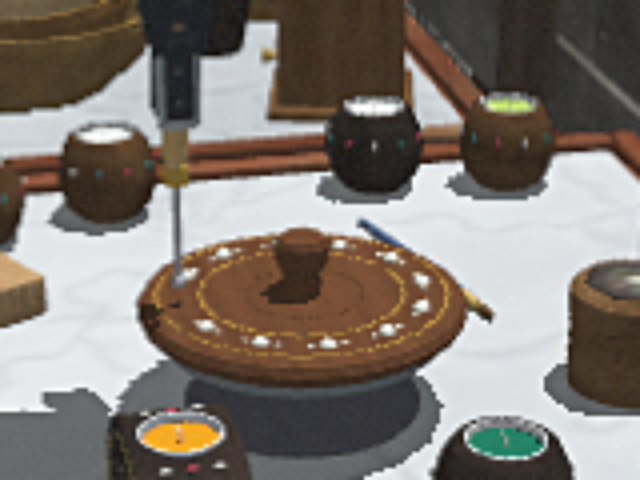

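The picture shows the ball at (178,283), hovering at z ≈ 0.076 over the middle of the gap, about 10 mm above the lid. The sideways error is about 2 mm, the tool is upright, and the holders haven't moved. I'm handing in.

```bash
python3 -c "
from station import job
print(job.sign_off())"
```

```text
the job is handed in; nothing more can be done
None
```

The job is handed in, with no verdict shown: the gap faces the front edge within about 1°, the tool was dipped with its tip about 16 mm above the table (10 mm above the pot floor), and it is held upright about 10 mm above the gap, about 2 mm off its middle.

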